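# Mesh the tube rotor onto the centrifuge drive and hold it down

### The arm

A 7-joint arm with a two-finger parallel gripper is mounted at the origin on the work surface. World frame = base frame: x ahead of the robot, y to its left, z up, the work surface at z = 0. Lengths are in m, angles in rad, forces in N, time in s.
With the tool pointing down it reaches from about 0.4 to 0.85 m from the base axis. Payload 4.5 kg.
Tool frame: the origin (TCP) lies between the finger pads; the fingertips stand r.nose_length ahead of it and the grasp point (between the pads) lies 6 mm ahead of it (r.nose_length is the distance from the TCP to the fingertips, in m); z points along the fingers, y is the line along which they close (so a half turn about z gives the same grasp; the last joint's range is limited). The gripper opens to 88 mm and grips with 3 to 60 N. Pads are 18 mm wide; open, the fingers measure 123 mm over their backs; the gripper's body (75 mm by 187 mm) begins 45 mm behind the grasp point.
Start: joints at [-1.111, 0.689, -0.195, 1.565, 0.157, 0.902, -0.215], TCP at [0.258, 0.569, 0.264] pointing down, gripper open.
Joint ranges: [-3.01, 3.01], [-0.46, 2.08], [-1.47, 1.51], [0.13, 2.56], [-1, 4.14], [0.04, 2.09], [-2.66, 2.66]. Speed limits (rad/s): [2.57, 2.57, 3.14, 3.14, 3.14, 3.14, 3.14].

### API

Orientations are given as a unit quaternion [w, x, y, z].
In Python, from station import get_obs, vision, finish_job, spot_in, landmark_of, r gives the robot as it stands. The module is installed in compiled form; this text tells all that it offers.
- The arm moves only by the shell command python3 -m handwheel 'ROWS' [FORCE]. ROWS is a JSON object of lists of equal length, an entry for each row: "dp": the shift along the tool's x, y, z in m, a list of three; "turn": the turn about the tool's z in degrees; "claw": the finger opening in m, from 0 to 0.0881. A call has 1 to 5 rows; each row is the pose to reach, as a shift and turn from the pose commanded when the call began, along the tool's axes at that moment; what a row does not reach only later rows make up. A row lasts 1/10 s, in which the tool goes at most 50 mm and 8.59 degrees, less where a joint would pass 70% of its speed; a pose out of reach is approached as far as the arm can. A call with a gripper value outside its range is refused whole. The fingers move at their own pace and stop on an object; FORCE is the grip in N (left out, the last holds). Time passes only in rows, so rows that repeat a pose let the fingers close. It gives the time, the measured TCP pose, the force, the opening and the grip force at its end, in the units of the state.
- get_obs(): the state, without advancing time (a new reading comes with each control period).
- vision.snapshot(name): name is "scene" or "top"; returns a dict with "image" (384x512x3 uint8, red, green, blue), "fx", "fy", "cx", "cy" (pixels), "position" and "rotation" of the camera in the world. Camera axes: x right, y up, looking along -z (the intrinsics and any distortion apply to the point x, -y, -z); pixel columns grow to the right and rows downward; lengths in m; the calibration is good to about 2 mm. A picture is of the moment at which its call begins. There is no depth.
- finish_job(): hands the job in; it is judged then, once.
Trained networks look in a picture, given as the dict that the camera call returned (one of the last four; its "shot" number tells which), for a name from the list of things; names that differ only in an ending like _2 or _b are one class to them, and where a whole thing is asked for, a point or a joint stands for the part that bears it (a point fixed in the world has none). Each returns a list of dicts, best first, with "p" (0 to 1); they miss things now and then, are a little off and sometimes report something else, mostly with a low value. They report only what shows in the picture. A call takes as long as a camera call.
- spot_in(picture, thing): "xyz" ([x, y, z] in m, in the coordinates of the camera as it stood for that picture, good to about 4 mm: the middle of the surface that is visible of it).
- landmark_of(picture, thing): "xyz" ([x, y, z] in m, in the coordinates of the camera as it stood for that picture, good to about 4 mm: a listed point, or the origin of a listed thing).
The state is a dict: "clock": time; "joints": joint angles; "qd": joint speeds; "tau": joint torques, N m; "eef_pos": TCP position; "ee_rot": TCP orientation; "contact_force": force on the tool from outside, world axes, zero at the start; "ft_torque": the same for the moment, N m; "grip_width": opening from 0.0 (shut) to 1.0 (fully open); "gripper_force": force on a finger pad.
Only numpy, scipy, OpenCV 4.12 (cv2) and the standard library are available. Lean on these libraries where they do the work, as an engineer would, in place of code of your own. Each camera call takes 0.05 s, during which the arm holds its last target. There are 200 camera calls.

### The job

Pick up the round twelve-well tube rotor by its bar grip, set it on the drive spindle of the small open centrifuge and turn it until the slots under its hub drop over the drive bar. Slide it fully home against the sprung seat and finish while still holding it by the grip and pressing it down: do not let go. Leave everything else on the bench where it stands.

Things in the scene. Friction and masses are not known exactly. Their poses are not given: they have to be found in the camera images.
- rotor: Loose upright black tube rotor, 0.24 to 0.36 kg. Origin: centre of the hub's underside, z up. From there up: square hub 60 x 60 mm to 34 mm; round body, 96 mm across, 34 to 52 mm, flat top with twelve small wells; centred aluminium bar grip 52 to 86 mm, 44 mm long along the rotor's x, 20 mm wide along its y (pinch it across y).
- hub_slots (a point): Point on the rotor's axis 14 mm above the hub's underside: top of the two crossing open slots in the hub's foot, each 13 mm wide and 14 mm deep, one along the rotor's x, one along its y, so it meshes every quarter turn. Above, a central hole 17 mm wide goes on up to 34 mm.
- rotor_grip (a point): Point on the rotor's axis inside its bar grip, 76 mm above the hub's underside (24 mm above the flat top, 10 mm below the grip's top).
- drive: Fixed steel drive in the middle of the centrifuge's round deck; it does not turn. Origin: on its axis at deck level, 90 mm above the bench, z up. Spindle 14 mm across with a coned tip. A hub set on it unmeshed stands with its underside 16.5 mm above the deck (on the drive bar); meshed and left alone 9 mm (on the raised seat); fully home 3 mm.
- drive_bar (a point): Middle of the round drive bar, 13 mm above the deck: 7 mm thick, 54 mm long in all, through the spindle along the drive's x; its top is 16.5 mm above the deck. In a hub slot it has about 0.1 rad of play either way.
- spindle_tip (a point): Top of the drive spindle, on its axis, 35.5 mm above the deck (125.5 mm above the bench).
- seat (a joint): Sprung black seat plate, 88 mm across, round the spindle's foot below the drive bar: 0 when up (top 9 mm above the deck), 0.006 m fully down (top 3 mm above). The spring needs 5 N to start sinking and 11 N fully down, more than the rotor's weight, so it rises again unless the rotor is kept pressed.
- machine: Small white bench centrifuge, fixed, lid taken off: 200 x 200 mm square housing, round open deck 90 mm above the bench inside a low rim 170 mm across whose top is 96 mm above the bench; two hinge lugs of the same height at its +x edge. Origin: centre of its underside, below the drive's axis.
- rotor_lid: Bystander: loose flat black disc 120 mm across, 10 mm thick, with a round aluminium knob to 36 mm height. Origin: centre of its underside.
- strip_carrier: Bystander: loose black rectangular carrier 110 x 50 mm with a bar grip, 56 mm high, on a round foot. Origin: centre of its underside.
- tube_rack: Bystander: green tube rack 95 x 200 mm, 38 mm high with its tubes. Origin: centre of its underside.
- tip_box: Bystander: blue pipette tip box 85 x 120 x 55 mm high. Origin: centre of its underside.
- reagent_bottle: Bystander: white bottle 64 mm across, 130 mm high. Origin: centre of its underside.
- waste_pot: Bystander: orange open pot 90 mm across, 100 mm high. Origin: centre of its underside.
- pipette: Bystander: white hand pipette lying on the bench, about 230 mm long along its x, 22 mm thick. Origin: on the bench under its middle.

How it is judged:
By the outcome, as a careful person would: the job done as asked, in the order asked, and still so for the second after the job is handed in, while the arm keeps its last pose, push and grip.
It also fails if it takes over 48 s, if anything falls off the work surface, if the arm or the gripper's body presses on something with over 40 N, if the wrist force passes 120 N, or if a joint passes its speed limit or range.

## Working session

There is one attempt and no reset: what is moved stays moved. The work goes in short steps, Python scripts to look and compute and a shell command to move; the robot and the scene stay as the last step left them, time stands still between calls to the robot, and variables do not carry over. Pictures are saved under pics/ and viewed, at most 10 in all, crops included, and the job is handed in when it is done.

```bash
mkdir -p pics; cat > h.py <<'E'
import numpy as np, cv2
from scipy.spatial.transform import Rotation as R
from station import get_obs, vision, finish_job, spot_in, landmark_of, r
def world(s,p): return np.array(s["position"])+rot(s)@np.array(p)
def rot(s):
    a=np.array(s["rotation"],float)
    return a if a.shape==(3,3) else R.from_quat(a[[1,2,3,0]]).as_matrix()
def pix(s,P):
    c=rot(s).T@(np.array(P)-s["position"]); return s["cx"]+s["fx"]*c[0]/-c[2], s["cy"]+s["fy"]*-c[1]/-c[2]
def ray(s,u,v,z):
    d=rot(s)@np.array([(u-s["cx"])/s["fx"],-(v-s["cy"])/s["fy"],-1]); p=np.array(s["position"]); return p+d*(z-p[2])/d[2]
def save(s,n): cv2.imwrite("pics/"+n,cv2.cvtColor(s["image"],cv2.COLOR_RGB2BGR))
def tool():
    o=get_obs(); q=np.array(o["ee_rot"]); return np.array(o["eef_pos"]), R.from_quat(q[[1,2,3,0]]).as_matrix()
E
python3 - <<'E'
from h import *
print({k:np.round(v,3).tolist() for k,v in get_obs().items()}, r.nose_length)
for n in ["scene","top"]:
    s=vision.snapshot(n); save(s,n+"1.png"); print(n,{k:(v if np.ndim(v)==0 else np.round(v,3).tolist()) for k,v in s.items() if k!="image"})
    for t in ["rotor","rotor_grip","hub_slots","drive","drive_bar","spindle_tip","machine","strip_carrier","rotor_lid","reagent_bottle","waste_pot","tube_rack","tip_box"]:
        for d in landmark_of(s,t)[:2]:
            w=world(s,d["xyz"]); print(t,round(d["p"],2),w.round(3),np.round(pix(s,w)), {k:v for k,v in d.items() if k not in("p","xyz")})
E
```

```text
{'clock': 0.0, 'joints': [-1.111, 0.69, -0.195, 1.566, 0.157, 0.903, -0.215], 'qd': [-0.0, 0.0, -0.001, -0.003, 0.001, -0.0, -0.0], 'tau': [0.0, -52.755, -1.267, -15.343, -0.053, 0.006, 0.0], 'eef_pos': [0.258, 0.569, 0.263], 'ee_rot': [-0.0, 0.211, 0.977, -0.001], 'contact_force': [0.773, 0.0, -0.102], 'ft_torque': [-0.035, -0.02, -0.032], 'gripper_force': 0.0, 'grip_width': 1.002} 0.025
scene {'fx': 397.25013250277516, 'fy': 397.25013250277516, 'cx': 253.09421377963116, 'cy': 197.53676972410256, 'position': [1.178, 0.64, 1.187], 'rotation': [0.348, 0.136, 0.317, 0.872], 'shot': 1}
rotor 0.8 [0.619 0.146 0.001] [264. 255.] {}
rotor_grip 0.69 [0.627 0.146 0.077] [264. 245.] {}
rotor_grip 0.21 [ 0.593  0.398 -0.   ] [326. 300.] {}
hub_slots 0.83 [0.621 0.147 0.012] [265. 254.] {}
drive 0.68 [ 0.559 -0.268  0.092] [201. 167.] {}
drive 0.68 [ 0.316 -0.419  0.002] [223. 137.] {}
drive_bar 0.73 [ 0.56  -0.267  0.105] [201. 165.] {}
spindle_tip 0.73 [ 0.561 -0.269  0.13 ] [199. 160.] {}
spindle_tip 0.4 [ 0.32 -0.42  0.  ] [223. 138.] {}
machine 0.91 [ 0.56  -0.265  0.   ] [203. 183.] {}
st
[... 636 characters left out ...]
0.306, -0.005, 1.068], 'rotation': [-0.683, -0.077, 0.081, 0.721], 'shot': 2}
rotor 0.67 [ 0.621  0.144 -0.002] [204. 168.] {}
rotor_grip 0.95 [0.622 0.148 0.073] [199. 160.] {}
hub_slots 0.83 [0.624 0.144 0.015] [203. 165.] {}
drive 0.96 [ 0.553 -0.269  0.09 ] [346. 175.] {}
drive_bar 0.84 [ 0.556 -0.266  0.101] [346. 172.] {}
spindle_tip 0.57 [ 0.561 -0.264  0.129] [347. 168.] {}
machine 0.73 [ 0.563 -0.263 -0.   ] [337. 179.] {}
strip_carrier 0.71 [0.453 0.247 0.006] [170. 223.] {}
strip_carrier 0.53 [ 0.56  -0.266  0.125] [347. 169.] {}
rotor_lid 0.33 [0.62  0.145 0.001] [204. 168.] {}
waste_pot 0.68 [ 0.317 -0.423  0.001] [400. 257.] {}
tip_box 0.64 [ 0.324  0.365 -0.001] [130. 270.] {}
```

```bash
python3 - <<'E'
import cv2,numpy as np
a=cv2.imread("pics/top1.png"); b=cv2.imread("pics/scene1.png")
cv2.imwrite("pics/full.png",np.hstack([cv2.resize(x,(400,300)) for x in(a,b)]))
c=lambda i,u,v,w:cv2.resize(i[v-w:v+w,u-w:u+w],(400,300) if 0 else (300,300),interpolation=cv2.INTER_CUBIC)
cv2.imwrite("pics/crops.png",np.vstack([np.hstack([c(a,200,162,30),c(a,346,173,30)]),np.hstack([c(b,264,247,30),c(b,201,165,30)])]))
E
```

```text
(no output)
```

View pics/full.png

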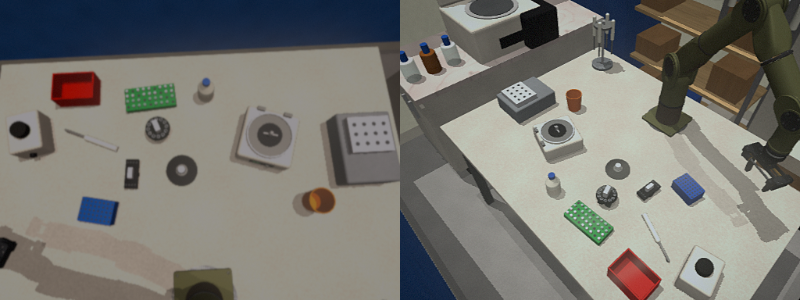

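View pics/crops.png

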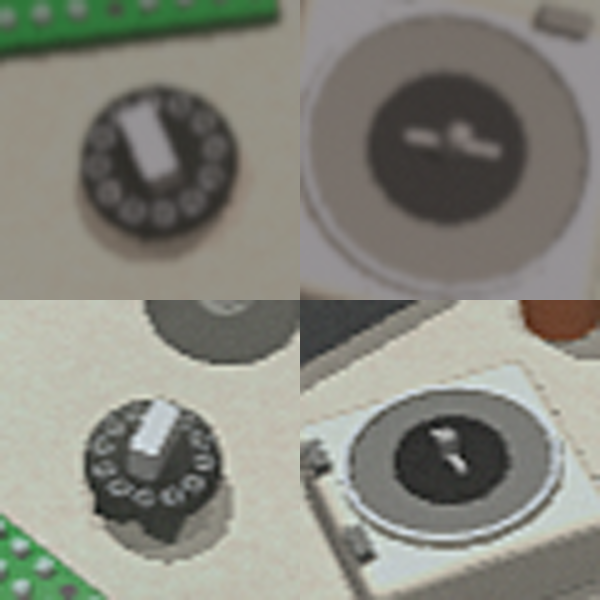

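The crops show the rotor at top (201,162), its grip running from about (197,153) to (202,167). The drive bar lies at top (337,170) to (356,173). The reagent bottle and tube rack are beyond the rotor, and the route to the machine at (346,173) is open. Next I work out yaws and moves.

```bash
cat >> h.py <<'E'
yaw=lambda a,b: np.degrees(np.arctan2(*(b-a)[[1,0]]))
E
python3 - <<'E'
from h import *
t=vision.snapshot("top"); s=vision.snapshot("scene")
cp=lambda x,y,o:(o[0]+x/5-.5,o[1]+y/5-.5)
def ln(S,a,b,o,z):
    A=ray(S,*cp(*a,o),z);B=ray(S,*cp(*b,o),z); print(A.round(4),B.round(4),"len",np.linalg.norm(A-B).round(4),"mid",((A+B)/2).round(4),"yaw",yaw(A,B).round(1))
ln(t,(136,104),(162,177),(170,132),.086)
ln(s,(165,402),(148,450),(234,217-60+60-0-60),.086)
ln(t,(105,133),(200,152),(316,143),.105)
ln(s,(134,132),(165,170),(171,135),.105)
p,T=tool(); print(p,T.round(3).tolist(), "toolx yaw",np.degrees(np.arctan2(T[1,0],T[0,0])))
E
```

```text
[0.6425 0.1516 0.086 ] [0.598  0.1375 0.086 ] len 0.0467 mid [0.6203 0.1446 0.086 ] yaw -162.4
[0.6025 0.1341 0.086 ] [0.6378 0.1535 0.086 ] len 0.0403 mid [0.6201 0.1438 0.086 ] yaw 28.7
[ 0.5657 -0.2403  0.105 ] [ 0.5519 -0.292   0.105 ] len 0.0535 mid [ 0.5588 -0.2662  0.105 ] yaw -104.9
[ 0.5553 -0.2915  0.105 ] [ 0.5638 -0.2433  0.105 ] len 0.0489 mid [ 0.5596 -0.2674  0.105 ] yaw 79.9
[0.2581286  0.5692108  0.26372528] [[-0.911, 0.413, 0.0], [0.413, 0.911, 0.0], [0.0, 0.0, -1.0]] toolx yaw 155.60688991301848
```

```bash
python3 -m handwheel '{"dp":[[-0.042,-0.02,0],[-0.084,-0.039,0],[-0.126,-0.059,0],[-0.168,-0.079,0],[-0.21,-0.098,0]],"turn":[0,0,0,0,0],"claw":[0.088,0.088,0.088,0.088,0.088]}' 20
python3 -m handwheel '{"dp":[[-0.042,-0.02,0],[-0.084,-0.039,0],[-0.126,-0.059,0],[-0.168,-0.079,0],[-0.21,-0.098,0]],"turn":[0,0,0,0,0],"claw":[0.088,0.088,0.088,0.088,0.088]}'
```

```text
clock: 2.0
eef_pos: [0.4099, 0.3917, 0.2639]
ee_rot: [0.0, 0.211, 0.977, 0.0]
contact_force: [0.7, 1.1, 0.8]
grip_width: 0.997
gripper_force: 0.0
clock: 2.5
eef_pos: [0.5608, 0.2155, 0.2639]
ee_rot: [0.0, 0.211, 0.977, 0.0]
contact_force: [1.1, -0.3, -0.1]
grip_width: 0.998
gripper_force: 0.0
```

```bash
python3 -m handwheel '{"dp":[[-0.04,-0.018,0.01],[-0.086,-0.039,0.03],[-0.086,-0.039,0.05],[-0.086,-0.039,0.06],[-0.086,-0.039,0.06]],"turn":[-8,-16,-24,-32,-40],"claw":[0.088,0.088,0.088,0.088,0.088]}'
python3 - <<'E'
from h import *
s=vision.snapshot("scene"); t=vision.snapshot("top")
for S,n in((s,"s"),(t,"t")):
    for k in["rotor_grip","rotor"]:
        for d in landmark_of(S,k)[:1]: print(n,k,round(d["p"],2),world(S,d["xyz"]).round(4))
p,T=tool(); print(p.round(4),np.degrees(np.arctan2(T[1,0],T[0,0])),get_obs()["joints"].round(2) if hasattr(get_obs()["joints"],"round") else get_obs()["joints"])
E
```

```text
clock: 3.0
eef_pos: [0.6211, 0.145, 0.2016]
ee_rot: [-0.002, -0.138, 0.99, -0.0]
contact_force: [0.0, 0.1, -0.1]
grip_width: 0.997
gripper_force: 0.0
s rotor_grip 0.82 [0.6252 0.1422 0.0812]
s rotor 0.58 [ 0.5603 -0.2683  0.0891]
[0.6221 0.1464 0.2042] -164.52062962471132 [-0.08  0.8  -0.43  1.57  0.4   0.86  1.19]
```

```bash
python3 -m handwheel '{"dp":[[0,0,0.03],[0,0,0.065],[0,0,0.1],[0,0,0.12],[0,0,0.12]],"turn":[-4,-4,-4,-4,-4],"claw":[0.088,0.088,0.088,0.088,0.088]}'
python3 -m handwheel '{"dp":[[0,0,0],[0,0,0],[0,0,0],[0,0,0],[0,0,0]],"turn":[0,0,0,0,0],"claw":[0.05,0.03,0.02,0.015,0.012]}' 15
python3 -m handwheel '{"dp":[[0,0,0],[0,0,0],[0,0,0],[0,0,0],[0,0,0]],"turn":[0,0,0,0,0],"claw":[0.01,0.01,0.01,0.01,0.01]}' 45
```

```text
clock: 3.8
eef_pos: [0.62, 0.1457, 0.0812]
ee_rot: [-0.003, -0.17, 0.985, -0.001]
contact_force: [0.7, 0.2, 1.2]
grip_width: 0.997
gripper_force: 0.0
clock: 4.3
eef_pos: [0.6222, 0.1462, 0.0844]
ee_rot: [0.001, -0.17, 0.985, 0.0]
contact_force: [0.3, -0.1, -0.5]
grip_width: 0.57
gripper_force: 0.0
clock: 4.8
eef_pos: [0.622, 0.1455, 0.0836]
ee_rot: [-0.0, -0.17, 0.985, -0.0]
contact_force: [1.2, -1.4, -0.1]
grip_width: 0.225
gripper_force: 44.6
```

```bash
python3 -m handwheel '{"dp":[[0,0,-0.02],[0,0,-0.06],[0,0,-0.1],[0,0,-0.14],[0,0,-0.17]],"turn":[0,0,0,0,0],"claw":[0.01,0.01,0.01,0.01,0.01]}'
python3 -m handwheel '{"dp":[[0.01,-0.018,0],[0.028,-0.053,0],[0.048,-0.09,0],[0.068,-0.127,0],[0.088,-0.164,0]],"turn":[0,0,0,0,0],"claw":[0.01,0.01,0.01,0.01,0.01]}'
```

```text
clock: 5.3
eef_pos: [0.6218, 0.1467, 0.2557]
ee_rot: [0.0, -0.17, 0.985, 0.0]
contact_force: [0.4, -0.1, -3.3]
grip_width: 0.228
gripper_force: 44.6
clock: 5.8
eef_pos: [0.5929, -0.0391, 0.2531]
ee_rot: [-0.001, -0.171, 0.985, 0.0]
contact_force: [0.9, -1.0, -3.8]
grip_width: 0.223
gripper_force: 44.6
```

```bash
python3 -m handwheel '{"dp":[[0.02,-0.037,0],[0.04,-0.074,0],[0.06,-0.111,0],[0.08,-0.148,0],[0.098,-0.182,0]],"turn":[0,0,0,0,0],"claw":[0.01,0.01,0.01,0.01,0.01]}'
python3 -m handwheel '{"dp":[[0.0105,-0.021,0],[0.0105,-0.021,0],[0.0105,-0.021,0],[0.0105,-0.021,0],[0.0105,-0.021,0]],"turn":[7,15,23,31,32.6],"claw":[0.01,0.01,0.01,0.01,0.01]}'
python3 - <<'E'
from h import *
s=vision.snapshot("scene"); save(s,"s2.png"); t=vision.snapshot("top"); save(t,"t2.png")
for S,n in((s,"s"),(t,"t")):
    for k in["rotor_grip","rotor","hub_slots","drive","spindle_tip"]:
        for d in landmark_of(S,k)[:1]: print(n,k,round(d["p"],2),world(S,d["xyz"]).round(4))
    print(np.round(pix(S,[.559,-.267,.25])),np.round(pix(S,[.559,-.267,.1255])))
p,T=tool(); print(p.round(4),np.degrees(np.arctan2(T[1,0],T[0,0])),get_obs()["contact_force"])
a=s["image"][70:230,130:290];b=t["image"][90:250,270:430]
cv2.imwrite("pics/c2.png",cv2.resize(cv2.cvtColor(np.hstack([a,b]),4),(800,400),interpolation=2))
E
```

```text
clock: 6.3
eef_pos: [0.5615, -0.2441, 0.2529]
ee_rot: [-0.001, -0.17, 0.985, 0.0]
contact_force: [0.2, -0.3, -3.0]
grip_width: 0.221
gripper_force: 44.6
clock: 6.8
eef_pos: [0.5595, -0.2648, 0.2531]
ee_rot: [-0.001, 0.114, 0.994, 0.0]
contact_force: [0.6, -0.2, -2.6]
grip_width: 0.224
gripper_force: 44.6
s rotor_grip 0.65 [ 0.561 -0.264  0.248]
s rotor 0.69 [ 0.5562 -0.2668  0.1706]
s hub_slots 0.74 [ 0.5555 -0.2624  0.1821]
s drive 0.84 [ 0.5607 -0.2685  0.0913]
s spindle_tip 0.63 [ 0.5608 -0.2688  0.1271]
[197. 136.] [200. 161.]
t rotor_grip 0.92 [ 0.5566 -0.2586  0.2409]
t rotor 0.6 [ 0.5558 -0.2636  0.1706]
t hub_slots 0.81 [ 0.56   -0.2668  0.1832]
t drive 0.75 [ 0.5512 -0.2665  0.0881]
t spindle_tip 0.76 [ 0.5586 -0.263   0.1262]
[361. 155.] [348. 169.]
[ 0.5599 -0.2655  0.2537] 167.01784983783978 [-0.20007438 -0.53372521 -2.98539548]
```

View pics/c2.png

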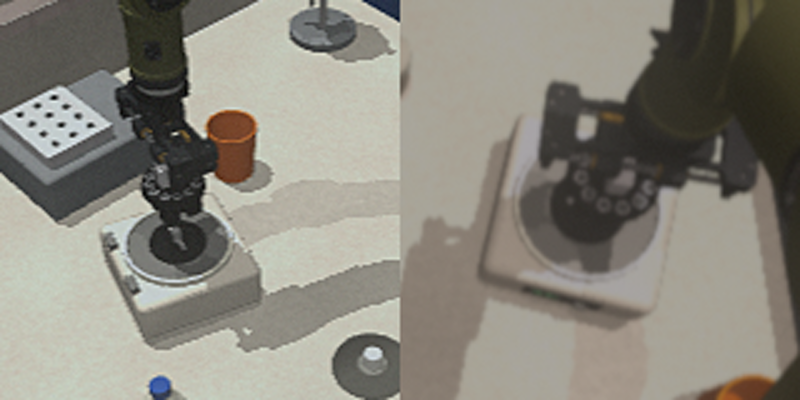

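The picture shows the rotor held upright over the centrifuge, with the spindle and bar visible just below the hub at crop (180,238). The networks agree to a few mm. I will lower it and feel for contact.

```bash
python3 -m handwheel '{"dp":[[0,-0.001,0.015],[0,-0.001,0.03],[0,-0.001,0.04],[0,-0.001,0.042],[0,-0.001,0.044]],"turn":[0,0,0,0,0],"claw":[0.01,0.01,0.01,0.01,0.01]}' 50
python3 -m handwheel '{"dp":[[0,0,0.002],[0,0,0.004],[0,0,0.004]],"turn":[0,0,0],"claw":[0.01,0.01,0.01]}'
```

```text
clock: 7.9
eef_pos: [0.5599, -0.2664, 0.2097]
ee_rot: [0.0, 0.113, 0.994, 0.0]
contact_force: [0.7, -0.2, -2.5]
grip_width: 0.224
gripper_force: 49.6
clock: 8.2
eef_pos: [0.5598, -0.2664, 0.2058]
ee_rot: [0.0, 0.113, 0.994, -0.0]
contact_force: [-0.2, -0.2, -3.4]
grip_width: 0.222
gripper_force: 49.6
```

```bash
python3 -m handwheel '{"dp":[[0,0,0.002],[0,0,0.004],[0,0,0.004]],"turn":[0,0,0],"claw":[0.01,0.01,0.01]}'
python3 -m handwheel '{"dp":[[0,0,0.002],[0,0,0.004],[0,0,0.004]],"turn":[0,0,0],"claw":[0.01,0.01,0.01]}'
```

```text
clock: 8.5
eef_pos: [0.5595, -0.2664, 0.2014]
ee_rot: [-0.0, 0.113, 0.994, 0.0]
contact_force: [-0.1, -0.8, -2.5]
grip_width: 0.219
gripper_force: 49.6
clock: 8.8
eef_pos: [0.5595, -0.2664, 0.1973]
ee_rot: [-0.0, 0.113, 0.994, 0.0]
contact_force: [1.1, 0.6, -3.3]
grip_width: 0.228
gripper_force: 49.6
```

```bash
python3 -m handwheel '{"dp":[[0,0,0.002],[0,0,0.004],[0,0,0.006],[0,0,0.006]],"turn":[0,0,0,0],"claw":[0.01,0.01,0.01,0.01]}'
python3 -m handwheel '{"dp":[[0,0,0.0015],[0,0,0.003],[0,0,0.003]],"turn":[0,0,0],"claw":[0.01,0.01,0.01]}'
```

```text
clock: 9.2
eef_pos: [0.5595, -0.2663, 0.1913]
ee_rot: [-0.0, 0.113, 0.994, 0.0]
contact_force: [0.5, -0.0, -1.9]
grip_width: 0.22
gripper_force: 49.6
clock: 9.5
eef_pos: [0.5598, -0.2665, 0.1886]
ee_rot: [0.0, 0.113, 0.994, -0.0]
contact_force: [0.0, 0.7, -2.5]
grip_width: 0.22
gripper_force: 49.6
```

```bash
python3 -m handwheel '{"dp":[[0,0,0.0015],[0,0,0.003],[0,0,0.003]],"turn":[0,0,0],"claw":[0.01,0.01,0.01]}'
python3 -m handwheel '{"dp":[[0,0,0.0015],[0,0,0.003],[0,0,0.003]],"turn":[0,0,0],"claw":[0.01,0.01,0.01]}'
```

```text
clock: 9.8
eef_pos: [0.5598, -0.2665, 0.1855]
ee_rot: [0.0, 0.113, 0.994, -0.0]
contact_force: [1.2, -0.2, -3.4]
grip_width: 0.222
gripper_force: 49.6
clock: 10.1
eef_pos: [0.5599, -0.2665, 0.1826]
ee_rot: [0.0, 0.113, 0.994, -0.0]
contact_force: [0.8, -0.8, -3.5]
grip_width: 0.222
gripper_force: 49.6
```

```bash
python3 -m handwheel '{"dp":[[0,0,0.001],[0,0,0.003],[0,0,0.003]],"turn":[0,0,0],"claw":[0.01,0.01,0.01]}' 60
python3 -m handwheel '{"dp":[[0,0,0.001],[0,0,0.003],[0,0,0.003]],"turn":[0,0,0],"claw":[0.01,0.01,0.01]}'
```

```text
clock: 10.4
eef_pos: [0.56, -0.2666, 0.1802]
ee_rot: [0.0, 0.113, 0.994, -0.0]
contact_force: [-1.1, -1.6, 3.5]
grip_width: 0.22
gripper_force: 59.6
clock: 10.7
eef_pos: [0.56, -0.2667, 0.1772]
ee_rot: [0.0, 0.113, 0.994, -0.0]
contact_force: [-0.7, -1.0, 6.0]
grip_width: 0.221
gripper_force: 59.6
```

```bash
python3 -m handwheel '{"dp":[[0,0,0.001],[0,0,0.0015],[0,0,0.0015]],"turn":[0,0,0],"claw":[0.01,0.01,0.01]}'
python3 -m handwheel '{"dp":[[0,0,0.001],[0,0,0.001],[0,0,0.001]],"turn":[0,0,0],"claw":[0.01,0.01,0.01]}'
```

```text
clock: 11.0
eef_pos: [0.56, -0.2667, 0.1763]
ee_rot: [0.001, 0.113, 0.994, -0.0]
contact_force: [-1.7, -0.5, 9.3]
grip_width: 0.221
gripper_force: 59.6
clock: 11.3
eef_pos: [0.5601, -0.2668, 0.1761]
ee_rot: [0.001, 0.113, 0.994, -0.001]
contact_force: [-2.5, -0.4, 14.3]
grip_width: 0.224
gripper_force: 59.6
```

```bash
python3 -m handwheel '{"dp":[[0,0,0.001],[0,0,0.001],[0,0,0.001],[0,0,0.001],[0,0,0.001]],"turn":[0,0,0,0,0],"claw":[0.01,0.01,0.01,0.01,0.01]}'
python3 - <<'E'
from h import *
s=vision.snapshot("scene"); t=vision.snapshot("top")
for S in(s,t):
    for k in["rotor","rotor_grip","machine"]:
        for d in landmark_of(S,k)[:1]: print(k,round(d["p"],2),world(S,d["xyz"]).round(4))
o=get_obs(); print(np.round(o["eef_pos"],4),np.round(o["contact_force"],1),o["clock"])
a=s["image"][90:220,130:260];b=t["image"][100:230,290:420]
cv2.imwrite("pics/c3.png",cv2.resize(cv2.cvtColor(np.hstack([a,b]),4),(800,400),interpolation=2))
E
```

```text
clock: 11.8
eef_pos: [0.5601, -0.267, 0.176]
ee_rot: [0.001, 0.113, 0.994, -0.001]
contact_force: [-5.4, -0.6, 20.0]
grip_width: 0.221
gripper_force: 59.7
rotor 0.76 [ 0.5563 -0.267   0.0941]
rotor_grip 0.69 [ 0.565  -0.2647  0.1733]
machine 0.68 [ 0.5619 -0.2652 -0.0018]
rotor 0.76 [ 0.5577 -0.2667  0.0954]
rotor_grip 0.82 [ 0.5537 -0.2634  0.1624]
machine 0.91 [ 0.5608 -0.2621 -0.0014]
[ 0.5601 -0.267   0.176 ] [-5.5 -0.3 19.4] 12.2
```

View pics/c3.png

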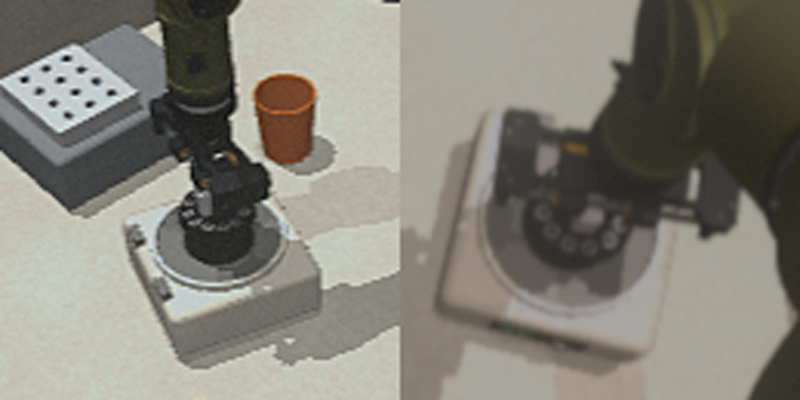

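The picture shows the rotor down on the deck at crop (218,235), level and centred, still held by the grip. The networks put the hub's underside at about 0.094 m (fully home is 0.093 m). The height no longer drops as the force rises to 20 N, well above the 11 N needed.

```bash
python3 -c "
from station import *
print(finish_job())"
```

```text
the job is handed in; nothing more can be done
None
```

The rotor is on the drive spindle with its slots over the drive bar, pressed fully home with about 20 N and still held by its grip; I handed the job in at about 12 s.

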